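Plug the jumper plug into the terminal box and lock its lever

TASK

The extruder is off the cell, so its terminal box needs the jumper plug: take the grey plug with the yellow cap from the worktop, feel for the socket on top of the terminal box and lower the plug so that all twelve pins enter their holes, gently, because leaning on the pins bends them. Then swing the red locking lever up and over until it snaps home and holds the plug fully down, let go of everything, and leave the clay test print, the screwdriver and the nozzle where they are.

Things in the scene. Friction and masses are not known exactly. Their poses are not given: they have to be found in the camera images.
- jumper_plug: Jumper plug, 0.2 kg, upright on the worktop: grey hood 38 (x) x 96 (y) mm, flat sides, yellow cap. Origin: middle of its underside, z up, y along its length. Its feet are two guard cheeks, 22 mm wide in x, 4 mm thick, at y = -48..-44 and 44..48, z = 0..17 mm. Hood z = 17..65 mm. At each end a 7 mm steel peg sticks out 13 mm at x = 0, z = 27 mm. Fits either way round (half a turn).
- plug_grip (a point): Grip point of the plug, on its axis 52 mm above its origin; grip the hood across x (38 mm wide). Keep fingertips 44 mm or more above the plug's origin, to clear the open lever.
- plug_tips (a point): Middle of the plane of the pin tips, 3 mm above the plug's origin. 12 brass pins, 4 mm thick, flat ends, 14 mm long below the hood: two rows at x = -6.5 and 6.5 mm, six in a row, 10 mm pitch, y = -25 to 25 mm.
- terminal_box: Grey box fixed to the worktop, 160 (x) x 210 (y) x 40 mm. Origin: middle of its underside; x towards its blanked glands, z up. On its lid a socket, length along y, middle at x = 0, but at any y from -7 to 7 mm (slotted holes): NOT measured, feel or look for it. Plug home: plug origin at z = 47 mm in this frame; pin tips resting on the block: 61 mm. Over 30 N of plug on socket is damage.
- block_top (a point): Point of the box frame at x = y = 0, z = 64 mm: level of the flat top of the socket's white contact block, 26 (x) x 70 (y) mm; the block's true middle is up to 7 mm off in y. 12 holes 6.6 (x) x 5.0 (y) mm, 20 mm deep, in the pins' pattern. The cheeks straddle the block's ends with 9 mm to spare each way. Aluminium side walls and black seal strips flank the block.
- lever_axis (a point): Point of the box frame at x = y = 0, z = 50 mm: the lever turns about the y axis through it. The lever's round cross bar (along y, red sleeve 11 mm thick, 70 mm long) is 65.4 mm from the axis: locked at x = -26, z = 110 mm in the box frame; open it is turned from there by the joint's angle, back and down to -x (0.8 rad: x = -61, z = 73 mm). Arms at y = -60 and 60 mm.
- locking_lever (a joint): Angle of the steel U lever with red sleeve, rad: 0 locked (at its stop), 0.95 wide open; starts at 0.75 to 0.9, lying to -x of the socket. Push its bar along the arc to +x. It stays where left. The seal lifts the plug (3 N per mm) about 1.5 mm proud; over the last 0.45 rad the hooks draw the pegs down on it: up to about 20 N at the bar, then over centre.
- test_print: Unfired ribbed clay test print, off-white, 51 x 51 x 40 mm, loose; origin under its middle. Bystander.
- screwdriver: Screwdriver with orange handle, 192 mm long, lying loose; origin under its middle. Bystander.
- nozzle: Small brass nozzle, 22 x 25 x 44 mm, standing loose; origin under its middle. Bystander.

How it is judged:
By the outcome, as a careful person would: the job done as asked, in the order asked, and still so for the second after the job is handed in, with the robot touching nothing.
It also fails if it takes over 72 s, if anything falls off the work surface, if the arm or the gripper's body presses on something with over 40 N, if the wrist force passes 120 N, or if a joint passes its speed limit or range.

ROBOT

A 6-joint arm with a two-finger parallel gripper is mounted at the origin on a cart in front of the work surface, level with it; the furniture and walls round the work are solid. World frame = base frame: x ahead of the robot, y to its left, z up, the work surface at z = 0. Lengths are in m, angles in rad, forces in N, time in s.
With the tool pointing down it reaches from about 0.3 to 0.875 m from the base axis. Payload 4.2 kg.
Tool frame: the origin (TCP) lies at the very end of the fingers, on their centre line; the grasp point (between the pads) lies manip.hold_point_z behind it (manip.hold_point_z is the distance from the TCP to the grasp point, in m); z points along the fingers, y is the line along which they close (so a half turn about z gives the same grasp; the last joint's range is limited). The gripper opens to 85 mm and grips with 20 to 120 N. Pads are 22 mm wide; open, the fingers measure 114 mm over their backs; the gripper's body (76 mm by 85 mm) begins 54 mm behind the grasp point. The pads swing forward as they close: fully open they stand 13 mm farther back than shut.
Start: joints at [-1.203, 0.32, 1.565, -0, 1.257, -0.02], TCP at [0.217, -0.532, 0.231] pointing down, gripper open.
Joint ranges: [-3.11, 3.11], [-0.84, 2.01], [0.21, 2.61], [-1.34, 4.49], [0.05, 2.63], [-2.56, 2.56]. Speed limits (rad/s): [2.57, 2.57, 3.14, 3.14, 3.14, 3.14].

INTERFACE

Orientations are given as a rotation vector (axis times angle).
In Python, from workcell import state, imaging, manip gives the robot as it stands. The module is installed in compiled form; this text tells all that it offers.
- The arm moves only by the tool jog_arm, never from a script. Its argument "increments" is one flat list of numbers, 7 for each row, row after row: the shift along the tool's x, y, z in m, then the turn, a rotation vector about the tool's x, y, z in degrees, then the closure in counts, from 0 (fully open) to 255 (shut). A call has 1 to 5 rows; each row shifts and turns the commanded pose from where the row before left it, along the tool's axes as they then stand; what a row does not reach is not made up. A row lasts 1/12 s, in which the tool goes at most 41.7 mm and 7.16 degrees, less where a joint would pass 70% of its speed; a pose out of reach is approached as far as the arm can. A call is refused whole if a number of a shift passes 0.0417 or a number of a turn 7.16, either way. A call with a gripper value outside its range is refused whole. The fingers move at their own pace and stop on an object; "newtons" is the grip in N (left out, the last holds). Time passes only in rows, so rows that do not move let the fingers close. It gives the time, the measured TCP pose, the force, the opening and the grip force at its end, in the units of the state.
- state(): the state, without advancing time (a new reading comes with each control period).
- imaging.camera(name): name is "side" or "top"; returns the picture (420x560x3 uint8, red, green, blue); there is no depth.
- imaging.camera_info(name): a dict with "fx", "fy", "cx", "cy" (pixels), "k1" (the pictures are not rectified: a ray, as slopes to the right and down, at radius r is drawn at 1 + k1 r^2 times it, then the intrinsics apply), "R" (3x3) and "t" (3): a world point X has camera coordinates R X + t. Camera axes: x right, y down, z forward; pixel columns grow to the right and rows downward; lengths in m; the calibration is good to about 2 mm. A picture is of the moment at which its call begins. camera_info takes no time and is no camera call.
- manip.hand_in(): hands the job in; it is judged then, once.
Trained networks look in the newest picture that a camera, given by its name, has taken for a name from the list of things; names that differ only in an ending like _2 or _b are one class to them, and where a whole thing is asked for, a point or a joint stands for the part that bears it (a point fixed in the world has none). Each returns a list of dicts, best first, with "confidence" (0 to 1); they miss things now and then, are a little off and sometimes report something else, mostly with a low value. They report only what shows in the picture. A call takes as long as a camera call.
- imaging.search_frame(label, camera): "location" ([x, y, z] in m, in world coordinates, good to about 4 mm: the middle of the surface that is visible of it).
The state is a dict: "time": time; "joint_pos": joint angles; "joint_velocities": joint speeds; "tau": joint torques, N m; "tool_pos": TCP position; "tool_rot": TCP orientation; "contact_force": force on the tool from outside, world axes, zero at the start; "ft_torque": the same for the moment, N m; "opening": finger opening in m; "grasp_force": force on a finger pad.
Only numpy, scipy, OpenCV 4.12 (cv2) and the standard library are available. Lean on these libraries where they do the work, as an engineer would, in place of code of your own. Each camera call takes 0.05 s, during which the arm holds its last target. There are 200 camera calls.

## Working session

There is one attempt and no reset: what is moved stays moved. The work goes in short steps, Python scripts to look and compute and a tool call to move; the robot and the scene stay as the last step left them, time stands still between calls to the robot, and variables do not carry over. Pictures are saved under pics/ and viewed, at most 10 in all, crops included, and the job is handed in when it is done.

Besides the shell and the picture viewer there is one more tool, called after "Call:" in YAML: its name, and indented under it one key for each argument. jog_arm: Moves the arm, as the interface text tells. Its arguments: {"type":"object","properties":{"increments":{"type":"array"},"newtons":{"type":"number"}},"required":["increments"]}

```bash
mkdir -p pics; cat > h.py <<'E'
import numpy as np, cv2
from workcell import state, imaging, manip
def info(c):
    i=imaging.camera_info(c); return i,np.array(i["R"]),np.array(i["t"])
def proj(c,X):
    i,R,t=info(c); p=np.atleast_2d(X)@R.T+t; s=p[:,:2]/p[:,2:]; s=s*(1+i["k1"]*(s**2).sum(1,keepdims=True))
    return s*[i["fx"],i["fy"]]+[i["cx"],i["cy"]]
def ray(c,uv):
    i,R,t=info(c); d=(np.array(uv,float)-[i["cx"],i["cy"]])/[i["fx"],i["fy"]]; s=d.copy()
    for _ in range(20): s=d/(1+i["k1"]*(s@s))
    return -R.T@t, R.T@np.array([s[0],s[1],1])
def atz(c,uv,z):
    o,d=ray(c,uv); return o+d*(z-o[2])/d[2]
def save(c,n,crop=None,k=1):
    im=imaging.camera(c)
    if crop: im=im[crop[2]:crop[3],crop[0]:crop[1]]
    if k!=1: im=cv2.resize(im,None,fx=k,fy=k,interpolation=cv2.INTER_CUBIC)
    cv2.imwrite("pics/"+n,im[:,:,::-1])
E
python3 - <<'E'
from h import *
save("top","t0.png");save("side","s0.png")
for c in("top","side"):
    i,R,t=info(c);print(c,i["fx"],i["k1"],(-R.T@t).round(3))
    for n in("jumper_plug","terminal_box","locking_lever","test_print","screwdriver","nozzle"):
        print(n,[(np.round(d["location"],3).tolist(),round(d["confidence"],2)) for d in imaging.search_frame(n,c)[:2]])
s=state();print(s["time"],s["tool_pos"],s["tool_rot"],s["contact_force"],manip.hold_point_z)
E
```

```text
top 440.35307746508255 0.02123045907484347 [ 0.448 -0.059  1.341]
jumper_plug [([0.493, 0.228, 0.064], 0.79), ([0.521, -0.184, 0.072], 0.52)]
terminal_box [([0.573, -0.165, 0.039], 0.55)]
locking_lever [([0.517, -0.187, 0.07], 0.46)]
test_print [([0.656, 0.246, 0.03], 0.68), ([0.493, 0.228, 0.059], 0.43)]
screwdriver [([0.584, -0.36, 0.024], 0.7)]
nozzle [([0.633, 0.128, 0.018], 0.54)]
side 513.9494523194068 -0.08266250037856737 [0.195 1.105 0.584]
jumper_plug [([0.483, 0.234, 0.056], 0.77)]
terminal_box [([0.564, -0.111, 0.037], 0.57)]
locking_lever [([0.532, -0.155, 0.069], 0.58)]
test_print [([0.65, 0.258, 0.026], 0.74)]
screwdriver []
nozzle [([0.649, 0.258, 0.026], 0.41)]
0.7 [ 0.21741541 -0.53230283  0.23136761] [ 3.08262451e+00  6.05268933e-01 -1.05824767e-05] [-0.24930259  0.9907008  -0.2242776 ] 0.0187
```

View pics/t0.png

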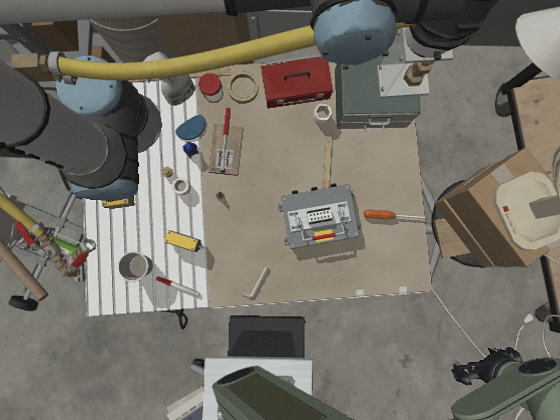

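View pics/s0.png

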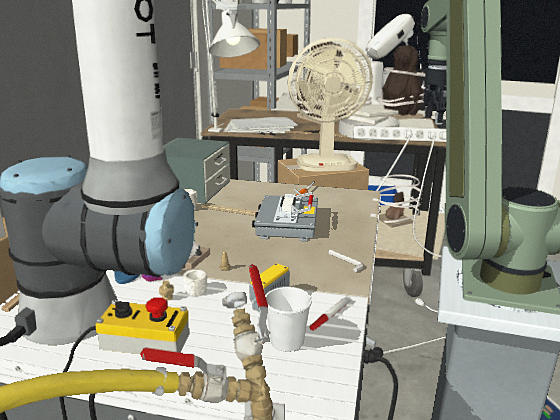

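The top view shows the yellow-capped plug at about (183,241), the box at (320,215) with the red lever bar at (323,236), the screwdriver at (395,215) and the nozzle near (221,197). The side view shows the plug at (270,277), standing behind a white cup at (290,315).

```bash
python3 - <<'E'
from h import *
im=imaging.camera("top")
a=cv2.resize(im[165:265,265:375],None,fx=5,fy=5,interpolation=cv2.INTER_CUBIC)
b=cv2.resize(im[205:305,120:230],None,fx=2,fy=2,interpolation=cv2.INTER_CUBIC)
o=np.zeros((500,790,3),np.uint8);o[:,:550]=a;o[:200,550:770]=b
cv2.imwrite("pics/z0.png",o[:,:,::-1])
hsv=cv2.cvtColor(im,cv2.COLOR_RGB2HSV)
m=cv2.inRange(hsv,(22,120,120),(34,255,255));m[:,:150]=0;m[:225]=0;m[260:]=0;m[:,215:]=0
ys,xs=np.nonzero(m);print(len(xs),xs.min(),xs.max(),ys.min(),ys.max())
P=np.array([atz("top",(x,y),.065)[:2] for x,y in zip(xs,ys)])
print(cv2.minAreaRect((P*1000).astype(np.float32)),P.mean(0))
m=cv2.inRange(hsv,(0,150,100),(8,255,255))|cv2.inRange(hsv,(172,150,100),(180,255,255));m[:,:290]=0;m[:215]=0;m[255:]=0;m[:,360:]=0
ys,xs=np.nonzero(m);P=np.array([atz("top",(x,y),.073)[:2] for x,y in zip(xs,ys)])
print(len(xs),cv2.minAreaRect((P*1000).astype(np.float32)),P.mean(0))
E
```

```text
352 165 196 231 250
((491.5055847167969, 230.54635620117188), (89.52544403076172, 33.105506896972656), 74.0877914428711) [0.49155875 0.2310065 ]
66 ((514.4224243164062, -179.31178283691406), (8.176128387451172, 64.65189361572266), 11.440225601196289) [ 0.51456593 -0.17988876]
```

View pics/z0.png

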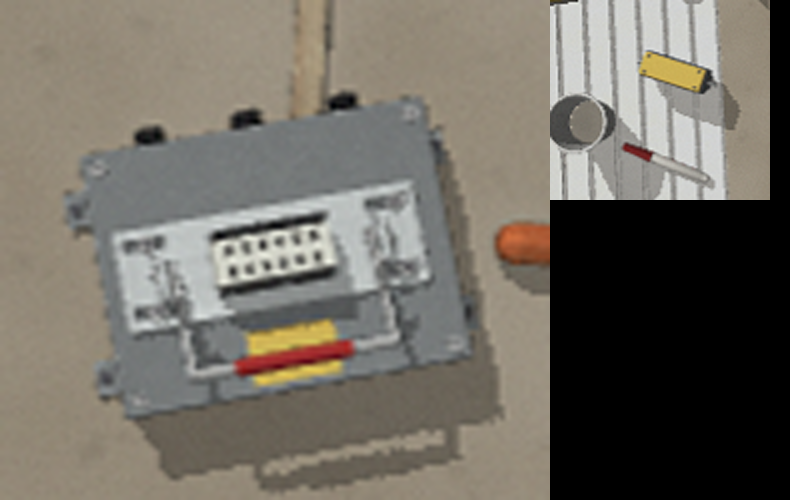

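The zoom shows the box's gland side at the image top (+x). The white block with 12 holes is at crop (275,255), and the lever lies open below it at (295,357). The plug stands clear of the cup.

```bash
python3 - <<'E'
from h import *
im=imaging.camera("top")
f=lambda q,z:atz("top",(265+(q[0]+.5)/5-.5,165+(q[1]+.5)/5-.5),z)[:2]*1000
c=[f(q,.04) for q in((82,160),(425,98),(470,350),(128,415))]
r=cv2.minAreaRect(np.float32(c));print("box",np.round(c),r)
b=[f(q,.064) for q in((213,240),(330,222),(338,270),(222,290))];print("blk",np.round(b,1),cv2.minAreaRect(np.float32(b)),np.mean(b,0))
hsv=cv2.cvtColor(im,cv2.COLOR_RGB2HSV).astype(int)
# white-ish (cream) pixels of block
sub=im[200:232,300:342].astype(int)
m=((sub.min(2)>205)).astype(np.uint8)
m=cv2.morphologyEx(m,cv2.MORPH_CLOSE,np.ones((3,3)))
n,l,st,ce=cv2.connectedComponentsWithStats(m);k=1+st[1:,4].argmax();print(st[k],ce[k],atz("top",ce[k]+[300,200],.064))
ys,xs=np.nonzero(l==k);P=np.float32([atz("top",(x+300,y+200),.064)[:2]*1000 for x,y in zip(xs,ys)]);print(cv2.minAreaRect(P))
print("cup",atz("top",(135,266),.1))
E
```

```text
box [[ 630.  -55.]
 [ 673. -259.]
 [ 523. -287.]
 [ 479.  -86.]] ((576.1759033203125, -172.31019592285156), (154.07835388183594, 209.32640075683594), 11.84852123260498)
blk [[ 581.8 -132.4]
 [ 594.2 -200.5]
 [ 566.1 -205.6]
 [ 552.7 -138.2]] ((573.397216796875, -169.09420776367188), (29.700883865356445, 69.27670288085938), 10.313909530639648) [ 573.69175941 -169.17494855]
[30 15  1  3  3] [30. 16.] [ 0.57357075 -0.19908817  0.064     ]
((573.5714111328125, -199.088134765625), (5.861117362976074, 5.323439836502075e-06), 0.8881545662879944)
cup [0.4162679  0.34583073 0.1       ]
```

Call:
jog_arm:
  increments: [0,0,-0.02,0,0,-7,0,0.02,-0.035,0,0,0,-7,0,0.02,-0.035,0,0,0,-7,0,0.02,-0.035,0,0,0,-7,0,0.02,-0.035,0,0,0,-7,0]

```text
time: 1.22
tool_pos: [0.1898, -0.3732, 0.2511]
tool_rot: [-2.753, -1.514, -0.001]
contact_force: [0.1, -0.2, 1.2]
opening: 0.0853
grasp_force: 0.0
```

Call:
jog_arm:
  increments: [0.034,0.02,0,0,0,0,0,0.034,0.02,0,0,0,0,0,0.034,0.02,0,0,0,0,0,0.034,0.02,0,0,0,0,0,0.034,0.02,0,0,0,0,0]

```text
time: 1.63
tool_pos: [0.3673, -0.285, 0.2518]
tool_rot: [2.757, 1.503, 0.001]
contact_force: [-0.5, -0.5, -1.1]
opening: 0.0851
grasp_force: 0.0
```

Call:
jog_arm:
  increments: [0.038,-0.013,0,0,0,0,0,0.038,-0.013,0,0,0,0,0,0.038,-0.013,0,0,0,0,0,0.038,-0.013,0,0,0,0,0,0.038,-0.013,0,0,0,0,0]

```text
time: 2.05
tool_pos: [0.4142, -0.0894, 0.2515]
tool_rot: [2.758, 1.504, 0.001]
contact_force: [1.2, 0.8, -0.3]
opening: 0.0854
grasp_force: 0.0
```

Call:
jog_arm:
  increments: [0.038,-0.013,0,0,0,0,0,0.038,-0.013,0,0,0,0,0,0.038,-0.013,0.01,0,0,0,0,0.038,-0.013,0.01,0,0,0,0,0.02,-0.007,0.02,0,0,0,0]

```text
time: 2.47
tool_pos: [0.4597, 0.0893, 0.2127]
tool_rot: [2.755, 1.508, 0.01]
contact_force: [-0.0, 0.3, 0.2]
opening: 0.0855
grasp_force: 0.0
```

Call:
jog_arm:
  increments: [0.04,-0.0145,0,0,0,0,0,0.04,-0.0145,0.01,0,0,0,0,0.04,-0.0145,0.02,0,0,-5.5,0,0,0,0.02,0,0,-5.5,0,0,0,0,0,0,-5.5,0]

```text
time: 2.88
tool_pos: [0.4824, 0.2036, 0.1602]
tool_rot: [-2.504, -1.894, 0.011]
contact_force: [-0.6, -0.9, -0.1]
opening: 0.0852
grasp_force: 0.0
```

Call:
jog_arm:
  increments: [0,0,0,0,0,0,0,0,0,0,0,0,0,0]

```text
time: 3.05
tool_pos: [0.4845, 0.2024, 0.1641]
tool_rot: [2.516, 1.882, 0.0]
contact_force: [-0.5, -1.2, -0.6]
opening: 0.0855
grasp_force: 0.0
```

```bash
cat >> h.py <<'E'
from scipy.spatial.transform import Rotation as Ro
def to(x,y,yaw_y,z):
    "tool-frame move to world xy, tool y axis yaw (deg, mod 180), z"
    s=state();R=Ro.from_rotvec(s["tool_rot"]).as_matrix();d=R.T@(np.array([x,y,z])-s["tool_pos"])
    yy=np.degrees(np.arctan2(R[1,1],R[0,1]));dy=(yaw_y-yy+90)%180-90
    print("t",s["time"],"pos",np.round(s["tool_pos"],4),"shift mm",(d*1000).round(1),"turn z",round(-dy,2),"yawy",round(yy,2),"tilt z",R[:,2].round(4),"F",np.round(s["contact_force"],1))
E
python3 - <<'E'
from h import *
to(.4915,.2308,-15.9,.044)
save("top","t1.png",(120,260,180,285),5)
E
```

```text
t 3.05 pos [0.4845 0.2024 0.1641] shift mm [ 29.3  -1.3 120.1] turn z -0.51 yawy -16.41 tilt z [ 2.e-04 -1.e-04 -1.e+00] F [-0.5 -1.2 -0.6]
```

View pics/t1.png

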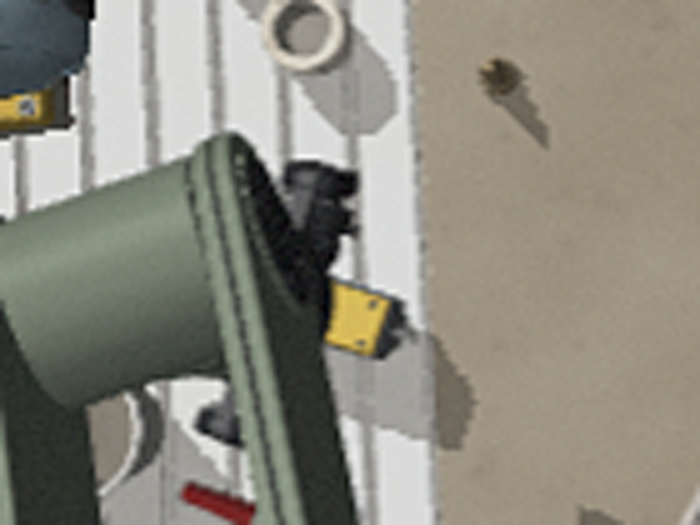

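The open gripper is above the plug, with its fingers on either side of the hood's width. I'll descend and grip.

Call:
jog_arm:
  increments: [0.0293,-0.0013,0,0,0,-0.5,0,0,0,0.02,0,0,0,0,0,0,0.035,0,0,0,0,0,0,0.035,0,0,0,0,0,0,0.03,0,0,0,0]

```text
time: 3.52
tool_pos: [0.4918, 0.2304, 0.0436]
tool_rot: [2.508, 1.892, 0.003]
contact_force: [-0.7, -0.1, -0.8]
opening: 0.0852
grasp_force: 0.0
```

Call:
jog_arm:
  increments: [0,0,0,0,0,0,0,0,0,0,0,0,0,0]

```text
time: 3.68
tool_pos: [0.4912, 0.2301, 0.044]
tool_rot: [-2.507, -1.893, 0.002]
contact_force: [0.2, 0.2, 0.0]
opening: 0.0853
grasp_force: 0.0
```

```bash
python3 - <<'E'
from h import *
to(.4915,.2308,-15.9,.044)
E
```

```text
t 3.6833 pos [0.4912 0.2301 0.044 ] shift mm [ 0.7  0.1 -0. ] turn z 0.01 yawy -15.89 tilt z [-1.4e-03 -7.0e-04 -1.0e+00] F [0.2 0.2 0. ]
```

Call:
jog_arm:
  increments: [0,0,0,0,0,0,255,0,0,0,0,0,0,255,0,0,0,0,0,0,255,0,0,0,0,0,0,255,0,0,0,0,0,0,255]
  newtons: 60

```text
time: 4.1
tool_pos: [0.4923, 0.2311, 0.046]
tool_rot: [2.505, 1.895, 0.005]
contact_force: [-1.3, -0.3, 7.2]
opening: 0.0363
grasp_force: 59.5
```

Call:
jog_arm:
  increments: [0,0,0,0,0,0,255,0,0,0,0,0,0,255,0,0,0,0,0,0,255,0,0,0,0,0,0,255,0,0,0,0,0,0,255]

```text
time: 4.52
tool_pos: [0.4924, 0.2311, 0.0459]
tool_rot: [2.505, 1.895, 0.005]
contact_force: [-1.7, -0.3, 5.6]
opening: 0.0365
grasp_force: 59.6
```

Call:
jog_arm:
  increments: [0,0,-0.02,0,0,0,255,0,0,-0.035,0,0,0,255,0,0,-0.04,0,0,0,255,-0.01,0.005,-0.04,0,0,0,255,-0.03,0.015,-0.02,0,0,0,255]

```text
time: 4.93
tool_pos: [0.5013, 0.1899, 0.2044]
tool_rot: [2.501, 1.9, 0.015]
contact_force: [1.7, -0.1, -2.5]
opening: 0.0359
grasp_force: 61.5
```

Call:
jog_arm:
  increments: [-0.036,0.0186,0,0,0,0,255,-0.036,0.0186,0,0,0,0,255,-0.036,0.0186,0,0,0,0,255,-0.036,0.0186,0,0,0,0,255,-0.036,0.0186,0,0,0,0,255]

```text
time: 5.35
tool_pos: [0.5399, -0.0135, 0.1995]
tool_rot: [2.505, 1.895, 0.001]
contact_force: [0.9, -0.1, -1.4]
opening: 0.0361
grasp_force: 61.5
```

Call:
jog_arm:
  increments: [-0.036,0.0186,0,0,0,0,255,-0.036,0.0186,0,0,0,0,255,-0.036,0.0186,0,0,0,0,255,-0.02,0.01,0,0,0,-6,255,0,0,0,0,0,-7,255]

```text
time: 5.77
tool_pos: [0.5692, -0.1578, 0.199]
tool_rot: [2.272, 2.166, -0.002]
contact_force: [0.2, 0.8, -1.9]
opening: 0.0363
grasp_force: 61.5
```

Call:
jog_arm:
  increments: [0,0,0,0,0,-7,255,0,0,0,0,0,-7,255,0,0,0,0,0,0,255,0,0,0,0,0,0,255]

```text
time: 6.1
tool_pos: [0.5685, -0.1528, 0.1991]
tool_rot: [-1.998, -2.425, 0.0]
contact_force: [-0.2, -0.0, -2.2]
opening: 0.0364
grasp_force: 61.5
```

```bash
python3 - <<'E'
from h import *
to(.5735,-.169,11.4,.130)
im=imaging.camera("top");im2=imaging.camera("side")
a=cv2.resize(im[150:270,240:380],None,fx=4,fy=4,interpolation=cv2.INTER_CUBIC)
b=cv2.resize(im2[160:260,220:340],None,fx=2,fy=2,interpolation=cv2.INTER_CUBIC)
o=np.zeros((480,800,3),np.uint8);o[:,:560]=a;o[:200,560:]=b
cv2.imwrite("pics/t2.png",o[:,:,::-1]); print(state()["opening"])
E
```

```text
t 6.1 pos [ 0.5685 -0.1528  0.1991] shift mm [-16.9   1.9  69.1] turn z -0.37 yawy 11.03 tilt z [-1.e-04 -0.e+00 -1.e+00] F [-0.2 -0.  -2.2]
0.036310517752891895
```

View pics/t2.png

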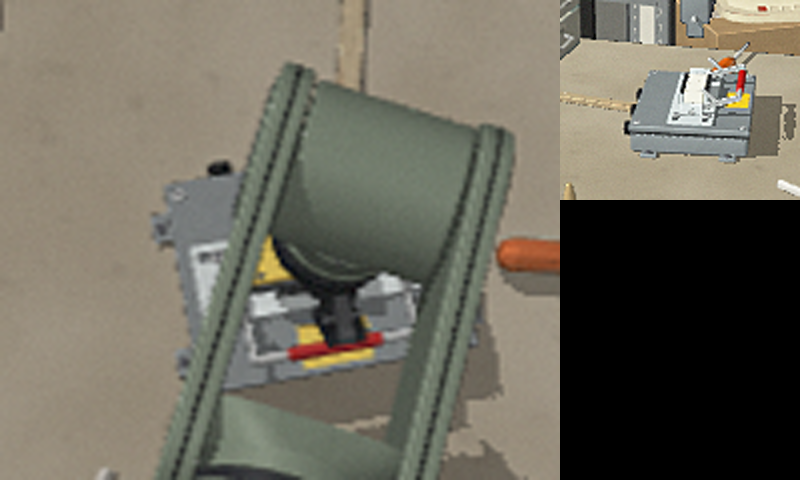

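The top view shows the yellow cap under the wrist, over the box. The side crop (upper right) stops just below the gripper, so it shows the socket but not the plug. I'll centre the plug and lower it part way.

Call:
jog_arm:
  increments: [-0.0169,0.0019,0,0,0,-0.4,255,0,0,0.03,0,0,0,255,0,0,0.025,0,0,0,255,0,0,0,0,0,0,255,0,0,0,0,0,0,255]

```text
time: 6.62
tool_pos: [0.5731, -0.1686, 0.1432]
tool_rot: [-1.984, -2.432, 0.002]
contact_force: [-0.4, -0.2, -1.1]
opening: 0.0362
grasp_force: 61.4
```

```bash
python3 - <<'E'
from h import *
to(.5735,-.169,11.4,.107)
im=imaging.camera("side")
print(proj("side",[[.5735,-.169,.064],[.5735,-.169,.16]]))
cv2.imwrite("pics/s2.png",cv2.resize(im[110:250,230:350],None,fx=4,fy=4,interpolation=cv2.INTER_CUBIC)[:,:,::-1])
E
```

```text
t 6.6167 pos [ 0.5731 -0.1686  0.1432] shift mm [-0.5  0.4 36.2] turn z 0.17 yawy 11.57 tilt z [-3.e-03  9.e-04 -1.e+00] F [-0.4 -0.2 -1.1]
[[287.83583184 200.6915339 ]
 [288.35549837 167.67665598]]
```

View pics/s2.png

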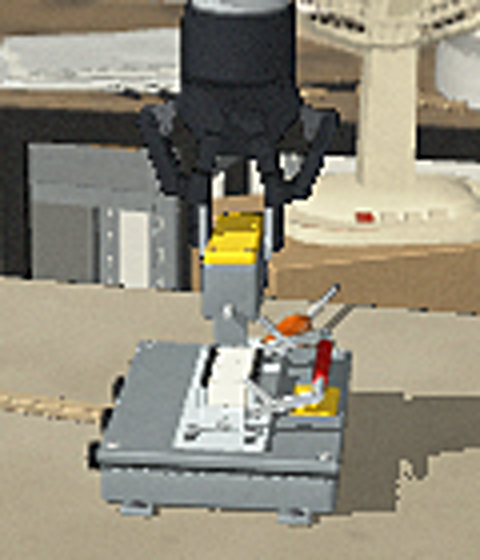

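The plug hangs straight at crop (235,280), directly above the white block at (232,378). I'll go down to just above contact.

Call:
jog_arm:
  increments: [0,0,0.018,0,0,0,255,0,0,0.01,0,0,0,255,0,0,0.005,0,0,0,255,0,0,0,0,0,0,255,0,0,0,0,0,0,255]

```text
time: 7.08
tool_pos: [0.5742, -0.1691, 0.1117]
tool_rot: [1.985, 2.434, 0.0]
contact_force: [-0.0, -0.2, -2.8]
opening: 0.0366
grasp_force: 61.4
```

Call:
jog_arm:
  increments: [0,0,0.001,0,0,0,255,0,0,0.001,0,0,0,255,0,0,0.001,0,0,0,255,0,0,0.001,0,0,0,255,0,0,0,0,0,0,255]

```text
time: 7.5
tool_pos: [0.5739, -0.169, 0.1071]
tool_rot: [1.985, 2.435, 0.0]
contact_force: [-0.1, 0.9, -1.5]
opening: 0.0364
grasp_force: 61.5
```

```bash
python3 - <<'E'
from h import *
to(.5735,-.169,11.4,.107);print(np.round(state()["ft_torque"],2))
E
```

```text
t 7.5 pos [ 0.5739 -0.169   0.1071] shift mm [ 0.1 -0.4  0.1] turn z 0.22 yawy 11.62 tilt z [ 2.e-04 -1.e-04 -1.e+00] F [-0.1  0.9 -1.5]
[ 0.01 -0.02  0.01]
```

Call:
jog_arm:
  increments: [0,0,0.001,0,0,0,255,0,0,0.0005,0,0,0,255,0,0,0,0,0,0,255]

```text
time: 7.75
tool_pos: [0.5741, -0.169, 0.1065]
tool_rot: [1.985, 2.434, 0.001]
contact_force: [-1.5, 0.2, 4.8]
opening: 0.036
grasp_force: 62.2
```

Contact on the block top at the expected height. Now I'll search along y with light pressure.

Call:
jog_arm:
  increments: [0.0005,0,0,0,0,0,255,0.0005,0,0,0,0,0,255,0.0005,0,0,0,0,0,255,0.0005,0,0,0,0,0,255,0,0,0,0,0,0,255]

```text
time: 8.17
tool_pos: [0.5742, -0.1674, 0.1054]
tool_rot: [1.984, 2.434, 0.0]
contact_force: [2.1, -0.9, -3.3]
opening: 0.036
grasp_force: 61.3
```

Call:
jog_arm:
  increments: [0,0,0.0007,0,0,0,255,0,0,0.0007,0,0,0,255,0,0,0,0,0,0,255]

```text
time: 8.42
tool_pos: [0.5741, -0.1674, 0.1043]
tool_rot: [1.984, 2.434, 0.001]
contact_force: [3.1, -2.2, -2.5]
opening: 0.0361
grasp_force: 61.4
```

The pins have entered. I'll relax the side force and continue down.

Call:
jog_arm:
  increments: [-0.0003,0.0003,0.001,0,0,0,255,0,0,0.001,0,0,0,255,0,0,0.001,0,0,0,255,0,0,0.001,0,0,0,255,0,0,0,0,0,0,255]

```text
time: 8.83
tool_pos: [0.5742, -0.1674, 0.1001]
tool_rot: [1.984, 2.434, 0.0]
contact_force: [3.4, -1.9, -2.4]
opening: 0.0362
grasp_force: 61.4
```

Call:
jog_arm:
  increments: [-0.0002,0.0003,0.001,0,0,0,255,0,0,0.001,0,0,0,255,0,0,0.001,0,0,0,255,0,0,0.001,0,0,0,255,0,0,0,0,0,0,255]

```text
time: 9.25
tool_pos: [0.5742, -0.1675, 0.0959]
tool_rot: [1.985, 2.435, -0.0]
contact_force: [4.0, -1.7, -2.2]
opening: 0.0361
grasp_force: 61.4
```

Call:
jog_arm:
  increments: [0,0,0.001,0,0,0,255,0,0,0.001,0,0,0,255,0,0,0,0,0,0,255]

```text
time: 9.5
tool_pos: [0.5743, -0.1676, 0.0943]
tool_rot: [1.985, 2.434, -0.0]
contact_force: [3.0, -2.2, -0.2]
opening: 0.0363
grasp_force: 61.7
```

Call:
jog_arm:
  increments: [0,0,0.0006,0,0,0,255,0,0,0,0,0,0,255,0,0,0,0,0,0,255]

```text
time: 9.75
tool_pos: [0.5743, -0.1676, 0.0939]
tool_rot: [1.985, 2.434, -0.0]
contact_force: [2.6, -2.9, 3.2]
opening: 0.0363
grasp_force: 62.0
```

Call:
jog_arm:
  increments: [0,0,0,0,0,0,0,0,0,0,0,0,0,0,0,0,0,0,0,0,0,0,0,0,0,0,0,0,0,0,0,0,0,0,0]

```text
time: 10.17
tool_pos: [0.5734, -0.1671, 0.0931]
tool_rot: [-1.984, -2.433, 0.001]
contact_force: [-0.7, -0.4, -0.0]
opening: 0.0853
grasp_force: 0.0
```

Call:
jog_arm:
  increments: [0,0,-0.01,0,0,0,0,0,0,-0.03,0,0,0,0,0,0,-0.03,0,0,0,0,0,0,-0.01,0,0,0,0,0,-0.0,0,0,0,0,0]

```text
time: 10.58
tool_pos: [0.576, -0.168, 0.1774]
tool_rot: [1.981, 2.43, 0.004]
contact_force: [-0.2, -0.4, 0.1]
opening: 0.0853
grasp_force: 0.0
```

```bash
python3 - <<'E'
from h import *
s=state();print(np.round(s["joint_pos"],2))
th=np.radians(11.5);ex=np.array([np.cos(th),np.sin(th)]);o=np.array([.5743,-.1676])
p=o-.095*ex;print(p); to(*p,11.5,.0575)
a0=np.arctan2(26,60)
for t in(.9,.85,.8,.7,.6,.5,.4,.3,.2,.1,0):
    a=a0+t;print(t,(np.array([-65.4*np.sin(a)-16.5,50+65.4*np.cos(a)-14])).round(1))
save("side","s3.png",(230,350,150,250),5)
E
```

```text
[-0.3   0.39  1.59 -0.    1.15 -0.51]
[ 0.48120715 -0.18653995]
t 10.5833 pos [ 0.576  -0.168   0.1774] shift mm [  1.3 -97.3 119.3] turn z 0.12 yawy 11.62 tilt z [ 0.007  -0.0022 -1.    ] F [-0.2 -0.4  0.1]
0.9 [-79.7  52.9]
0.85 [-78.7  56.1]
0.8 [-77.7  59.2]
0.7 [-75.   65.1]
0.6 [-71.8  70.8]
0.5 [-68.1  76.2]
0.4 [-63.8  81.1]
0.3 [-59.1  85.6]
0.2 [-53.9  89.6]
0.1 [-48.4  93.1]
0 [-42.5  96. ]
```

View pics/s3.png

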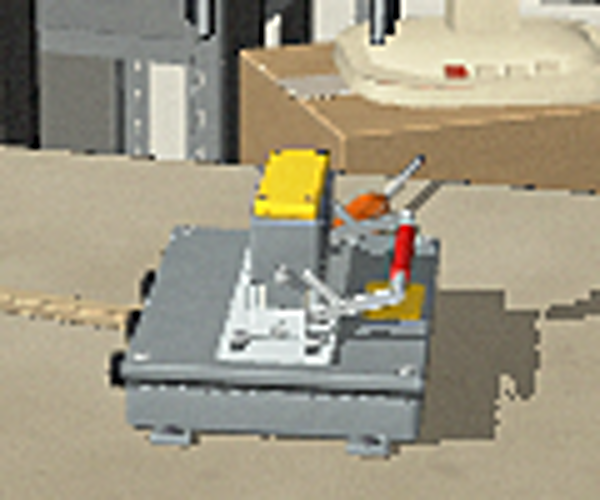

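The plug sits in the socket at crop (285,230), and the lever is still open with its red bar at (403,250). Next I'll move behind the lever, close the gripper and turn it 90°.

Call:
jog_arm:
  increments: [0.0013,-0.0325,0,0,0,0,255,0,-0.0325,0,0,0,0,255,0,-0.0323,0,0,0,7,255,0,0,0,0,0,7,255,0,0,0,0,0,7,255]

```text
time: 11.05
tool_pos: [0.4755, -0.1854, 0.1718]
tool_rot: [-2.4, -2.021, 0.004]
contact_force: [0.5, -0.5, 0.1]
opening: 0.0257
grasp_force: 0.0
```

Call:
jog_arm:
  increments: [0,0,0,0,0,7,255,0,0,0,0,0,7,255,0,0,0,0,0,7,255,0,0,0,0,0,7,255,0,0,0,0,0,7,255]

```text
time: 11.47
tool_pos: [0.4773, -0.1852, 0.1716]
tool_rot: [-2.897, -1.208, 0.005]
contact_force: [0.1, -0.4, -0.9]
opening: -0.0002
grasp_force: 0.0
```

Call:
jog_arm:
  increments: [0,0,0.02,0,0,7,255,0,0,0.025,0,0,7,255,0,0,0.02,0,0,7,255,0,0,0,0,0,7,255,0,0,0,0,0,6,255]

```text
time: 11.88
tool_pos: [0.4761, -0.1847, 0.1052]
tool_rot: [-3.123, -0.309, 0.011]
contact_force: [0.8, -0.3, 1.0]
opening: -0.0001
grasp_force: 0.0
```

```bash
python3 - <<'E'
from h import *
to(.4812,-.1865,-78.5,.0575);print(state()["opening"])
E
```

```text
t 11.8833 pos [ 0.4761 -0.1847  0.1052] shift mm [ 5.   3.  47.6] turn z -0.21 yawy -78.71 tilt z [-0.0071  0.0029 -1.    ] F [ 0.8 -0.3  1. ]
-7.907804353867877e-05
```

Call:
jog_arm:
  increments: [0,0.003,0.025,0,0,0,255,0,0,0.0225,0,0,0,255,0.008,0,0,0,0,0,255,0.006,0,0,0,0,0,255,0,0,0,0,0,0,255]

```text
time: 12.3
tool_pos: [0.4947, -0.1859, 0.0613]
tool_rot: [3.125, 0.319, 0.002]
contact_force: [-0.3, -0.7, 0.4]
opening: -0.0002
grasp_force: 0.0
```

```bash
cat >> h.py <<'E'
def boxp():
    s=state();th=np.radians(11.5);d=np.array(s["tool_pos"][:2])-[.5743,-.1676]
    F=s["contact_force"]
    print("t",s["time"],"box x,y,z mm",(d@[np.cos(th),np.sin(th)]*1000).round(1),(d@[-np.sin(th),np.cos(th)]*1000).round(1),round(s["tool_pos"][2]*1000,1),"F",np.round(F,1))
E
python3 -c "from h import *;boxp()"
```

```text
t 12.3 box x,y,z mm -81.6 -2.0 61.3 F [-0.3 -0.7  0.4]
```

Call:
jog_arm:
  increments: [0.004,0,0,0,0,0,255,0.003,0,-0.004,0,0,0,255,0.0035,0,-0.005,0,0,0,255,0.004,0,-0.005,0,0,0,255,0,0,0,0,0,0,255]

```text
time: 12.72
tool_pos: [0.5038, -0.1837, 0.0765]
tool_rot: [3.124, 0.321, -0.012]
contact_force: [-11.3, -4.8, 5.9]
opening: 0.0001
grasp_force: 6.1
```

```bash
python3 -c "from h import *;boxp()"
```

```text
t 12.7167 box x,y,z mm -72.3 -1.7 76.5 F [-11.3  -4.8   5.9]
```

Call:
jog_arm:
  increments: [0.002,0,-0.002,0,0,0,255,0.003,0,-0.003,0,0,0,255,0.003,0,-0.003,0,0,0,255,0,0,0,0,0,0,255]

```text
time: 13.05
tool_pos: [0.509, -0.1826, 0.0847]
tool_rot: [3.124, 0.322, -0.02]
contact_force: [-18.5, -7.1, 14.2]
opening: -0.0002
grasp_force: 9.7
```

```bash
python3 - <<'E'
from h import *
boxp();save("side","s4.png",(230,350,150,250),5)
E
```

```text
t 13.05 box x,y,z mm -67.0 -1.6 84.7 F [-18.5  -7.1  14.2]
```

View pics/s4.png

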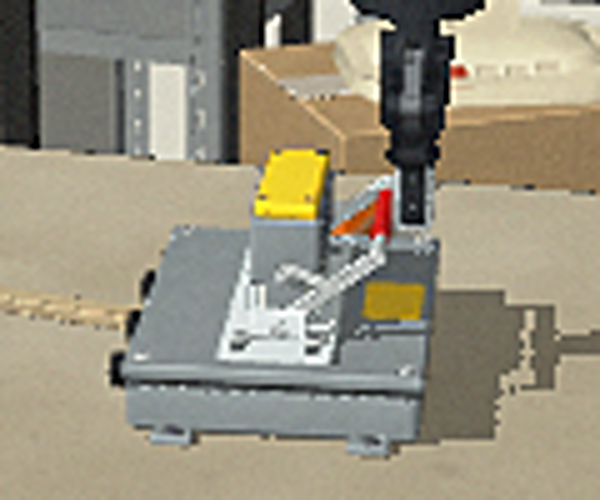

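The lever has turned to about 0.5 rad, but the bar at crop (383,212) is touching close to the fingertip at (412,225). I'll back off and take a deeper contact.

Call:
jog_arm:
  increments: [-0.014,0,0,0,0,0,255,0,0,0.005,0,0,0,255,0,0,0.006,0,0,0,255,0.003,0,0,0,0,0,255,0.003,0,0,0,0,0,255]

```text
time: 13.52
tool_pos: [0.5079, -0.1828, 0.0719]
tool_rot: [-3.125, -0.318, -0.001]
contact_force: [-0.5, -0.3, 0.6]
opening: -0.0001
grasp_force: 0.0
```

```bash
python3 -c "from h import *;boxp()"
```

```text
t 13.5167 box x,y,z mm -68.1 -1.6 71.9 F [-0.5 -0.3  0.6]
```

Call:
jog_arm:
  increments: [0.002,0,0,0,0,0,255,0.0035,0,-0.002,0,0,0,255,0.004,0,-0.0035,0,0,0,255,0.004,0,-0.0035,0,0,0,255,0,0,0,0,0,0,255]

```text
time: 13.93
tool_pos: [0.5187, -0.1806, 0.0821]
tool_rot: [3.125, 0.32, -0.008]
contact_force: [-6.8, -1.8, 6.4]
opening: -0.0002
grasp_force: 3.9
```

```bash
python3 -c "from h import *;boxp()"
```

```text
t 13.9333 box x,y,z mm -57.1 -1.7 82.1 F [-6.8 -1.8  6.4]
```

Call:
jog_arm:
  increments: [0.003,0,-0.004,0,0,0,255,0.004,0,-0.004,0,0,0,255,0.004,0,-0.003,0,0,0,255,0,0,0,0,0,0,255]

```text
time: 14.27
tool_pos: [0.5331, -0.1778, 0.0928]
tool_rot: [3.125, 0.319, 0.004]
contact_force: [0.7, 0.3, 0.4]
opening: 0.0
grasp_force: 0.0
```

```bash
python3 - <<'E'
from h import *
boxp();save("side","s5.png",(230,350,150,250),5)
E
```

```text
t 14.2667 box x,y,z mm -42.4 -1.8 92.8 F [0.7 0.3 0.4]
```

View pics/s5.png

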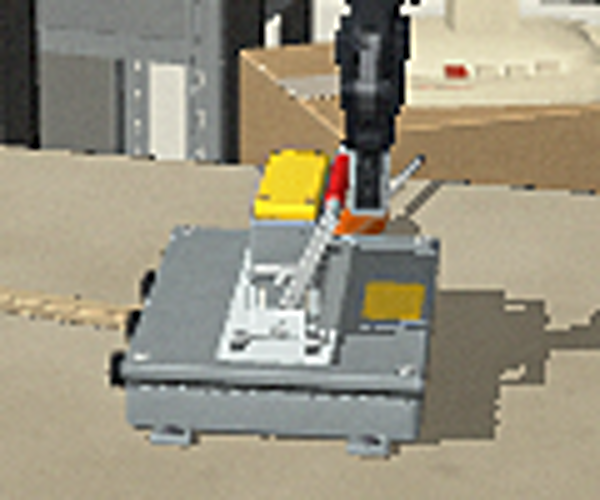

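The lever stands upright beside the cap, with the bar at crop (340,178) and the force gone, so it snapped over centre. I'll nudge it gently to confirm it is at its stop.

Call:
jog_arm:
  increments: [0.0015,0,0,0,0,0,255,0.0015,0,0,0,0,0,255,0,0,0,0,0,0,255]

```text
time: 14.57
tool_pos: [0.5334, -0.1774, 0.0919]
tool_rot: [-3.125, -0.319, 0.003]
contact_force: [-2.4, -1.0, 3.0]
opening: -0.0
grasp_force: 1.6
```

```bash
python3 -c "from h import *;boxp()"
```

```text
t 14.5667 box x,y,z mm -42.0 -1.5 91.9 F [-2.4 -1.   3. ]
```

Call:
jog_arm:
  increments: [0.002,0,0,0,0,0,255,0.002,0,0,0,0,0,255,0,0,0,0,0,0,255]

```text
time: 14.82
tool_pos: [0.5336, -0.1773, 0.0919]
tool_rot: [-3.125, -0.32, 0.015]
contact_force: [-13.7, -4.4, 8.3]
opening: 0.0002
grasp_force: 6.8
```

```bash
python3 -c "from h import *;boxp()"
```

```text
t 14.8167 box x,y,z mm -41.8 -1.4 91.9 F [-13.7  -4.4   8.3]
```

Call:
jog_arm:
  increments: [-0.01,0,0,0,0,0,255,-0.03,0,0,0,0,0,255,-0.03,0,-0.02,0,0,0,255,-0.02,0,-0.04,0,0,0,255,0,0,-0.04,0,0,0,255]

```text
time: 15.23
tool_pos: [0.4464, -0.1938, 0.1885]
tool_rot: [-3.122, -0.315, 0.01]
contact_force: [0.2, -0.4, -0.1]
opening: 0.0003
grasp_force: 0.0
```

Call:
jog_arm:
  increments: [-0.03,0,-0.03,0,0,0,255,-0.03,0,-0.03,0,0,0,255,0,0,0,0,0,0,255,0,0,0,0,0,0,255]

```text
time: 15.57
tool_pos: [0.3937, -0.2069, 0.2501]
tool_rot: [3.123, 0.315, 0.009]
contact_force: [0.8, 0.2, 0.2]
opening: -0.0001
grasp_force: 0.0
```

```bash
python3 - <<'E'
from h import *
boxp()
a=imaging.camera("side")[130:250,215:350];b=imaging.camera("top")[150:270,250:410]
o=np.zeros((480,800,3),np.uint8)
o[:360,:405]=cv2.resize(a,None,fx=3,fy=3);o[:288,410:794]=cv2.resize(b,None,fx=2.4,fy=2.4)
cv2.imwrite("pics/f.png",o[:,:,::-1])
for c in("top","side"):
  for n in("test_print","screwdriver","nozzle"):
    print(c,n,[np.round(d["location"],3).tolist() for d in imaging.search_frame(n,c)[:1]])
E
```

```text
t 15.5667 box x,y,z mm -184.8 -2.5 250.1 F [0.8 0.2 0.2]
top test_print [[0.659, 0.245, 0.029]]
top screwdriver [[0.582, -0.363, 0.024]]
top nozzle [[0.631, 0.129, 0.015]]
side test_print [[0.651, 0.259, 0.025]]
side screwdriver [[0.583, -0.365, 0.021]]
side nozzle []
```

View pics/f.png

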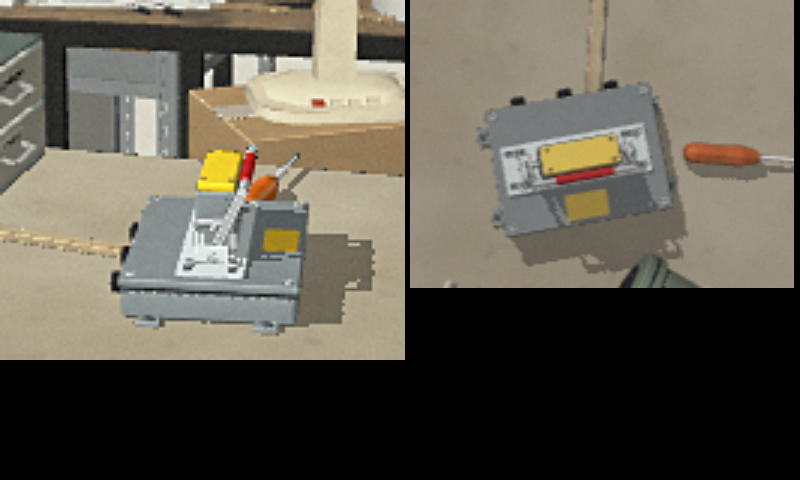

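The plug is seated and the lever is locked against the cap, with the bar at (248,165) in the side view and (585,176) in the top view. The bystanders haven't moved and the arm is clear of everything.

```bash
python3 -c "from h import *;print(manip.hand_in())"
```

```text
the job is handed in; nothing more can be done
None
```

The plug is in with all twelve pins, the lever has snapped home and locked at its stop, the clay print, screwdriver and nozzle were left where they were, the arm is clear, and the job was handed in at about 16 s of the 72 s allowed.

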